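# Set out the soldering place around the circuit board

### The job

Set out the soldering place on the wooden board, seen from the robot: lay the circuit board in the middle of the grey heat mat with its long side along the mat's long side; stand the large solder reel beside it on the side where the iron stand is, with the small reel centred on top of the large one, the parts box beside it on the other side, square with the board, and the flux jar straight behind the circuit board. Leave a gap of about 30 mm between the circuit board and each of its three neighbours, keep the reel, circuit board and box in one row parallel to the board's long edges, and do not shift the white dish.

Things in the scene. Friction and masses are not known exactly. Their poses are not given: they have to be found in the camera images.
- board: Fixed wooden soldering board lying on the bench, 190 (its x, front to back) x 300 (its y, width) x 12 mm thick, taped at the corners. Its yaw varies by up to about 12 degrees. Origin at the centre of its underside; x points to the back (away from the robot), y to the left as seen from the robot. Everything is set out on its top, 12 mm above the bench.
- mat_centre (a point): Centre of the thin grey heat mat on the wooden board's top surface, 25 mm nearer the robot than the board's centre (board x = -25, y = 0 mm). The mat is 84 (board x) x 110 mm (board y), lies flush with the wood and has the board's axes.
- iron_stand: Fixed soldering-iron stand with its iron: black base 110 x 80 mm, 18 mm high, with a yellow sponge, a steel coil and a blue-handled iron reaching up to 150 mm (a thin cable rises to 170 mm). It stands beyond the board's back corner on the left or the right (board y positive or negative): this decides the sides. Origin at the centre of the base's underside.
- helping_hand: Fixed steel helping-hand stand with round base 72 mm across, thin post, 116 mm cross bar and two clip arms, 140 mm high. It stands beyond the board's other back corner, opposite the iron stand. Origin at the centre of its underside.
- circuit_board: Loose green circuit board, 60 (its x) x 80 (its y, long side) mm, 22 mm high over all: four 6 mm feet, a 3 mm plate, and on it along both long edges a black terminal strip 10 mm wide, 76 mm long, up to 22 mm high, its outer faces flush with the edge (grip across them: 60 mm wide, from 6 to 22 mm above the underside). 50 to 100 g. Origin at the centre of the underside of the feet, z up. Either way round is right.
- large_reel: Loose large reel of solder standing on its flange, silver wire between black flanges: 64 mm diameter, 40 mm high, 0.3 to 0.6 kg. Origin at the centre of its underside, z up along its axis.
- small_reel: Loose small reel of solder standing on its flange, same make: 44 mm diameter, 28 mm high, 0.1 to 0.15 kg. Origin at the centre of its underside, z up along its axis.
- flux_jar: Loose round white jar with black screw lid: 44 mm diameter, 50 mm high, about 80 g. Origin at the centre of its underside, z up.
- parts_box: Loose closed square grey plastic box with a white panel on its lid: 46 x 46 mm, 28 mm high, about 60 g. Origin at the centre of its underside, x and y along its sides, z up. Any of its four ways round is right.
- white_dish: White ceramic dish of small pins, 78 mm diameter at the rim, 46 mm high, loose, standing among the things to move; it is to stay where it is. Origin at the centre of its underside.

How it is judged:
By the outcome, as a careful person would: the job done as asked, in the order asked, and still so for the second after the job is handed in, with the robot touching nothing.
It also fails if it takes over 122 s, if anything falls off the work surface, if the arm or the gripper's body presses on something with over 40 N, if the wrist force passes 120 N, or if a joint passes its speed limit or range.

### The arm

A 6-joint arm with a two-finger parallel gripper is mounted at the origin on the work surface. World frame = base frame: x ahead of the robot, y to its left, z up, the work surface at z = 0. Lengths are in mm, angles in rad, forces in N, time in s.
With the tool pointing down it reaches from about 400 to 925 mm from the base axis. Payload 12.5 kg.
Tool frame: the origin (TCP) lies where the fingers leave the gripper's body, on its centre line; the fingertips stand 78 mm ahead of it and the grasp point (between the pads) lies 59 mm ahead of it (env.nose_length is the distance from the TCP to the fingertips, in mm); z points along the fingers, y is the line along which they close (so a half turn about z gives the same grasp; the last joint's range is limited). The gripper opens to 95 mm and grips with 3 to 60 N. Pads are 20 mm wide; open, the fingers measure 119 mm over their backs; the gripper's body (75 mm by 180 mm) begins 59 mm behind the grasp point.
Start: joints at [1.002, 0.491, 1.559, -0, 1.092, -0.106], TCP at [279.018, 559.274, 292.261] pointing down, gripper open.
Joint ranges: [-3.1, 3.1], [-0.84, 2.19], [0.05, 2.79], [-1.13, 4.28], [0.06, 2.93], [-2.69, 2.69]. Speed limits (rad/s): [2.22, 2.22, 2.79, 3.14, 3.14, 3.14].

### API

Orientations are given as [roll, pitch, yaw] about the fixed x, y, z axes, in that order (R = Rz(yaw) Ry(pitch) Rx(roll)).
In Python, from cell import env gives the robot as it stands. The module is installed in compiled form; this text tells all that it offers.
- The arm moves only by the tool send_rows, never from a script. Its argument "series" is text: rows parted by semicolons, each of 6 numbers parted by spaces: the shift along the tool's x, y, z as a fraction of full scale, then the turn, a rotation vector about the tool's x, y, z as a fraction of full scale. A call has 1 to 5 rows; each row shifts and turns the commanded pose from where the row before left it, along the tool's axes as they then stand; what a row does not reach is not made up. Full scale, the value 1, is 60 mm for a shift and 10 degrees for a turn. A row lasts 1/8 s, in which the tool goes at most 62.5 mm and 10.7 degrees, less where a joint would pass 70% of its speed; a pose out of reach is approached as far as the arm can. A call with a number of a shift or a turn outside -1 to 1 is refused whole. A call with a gripper value outside its range is refused whole. "fingers" is the opening, from 0 (shut) to 1 (fully open), set as the call begins (left out, the last holds). The fingers move at their own pace and stop on an object; the grip force is fixed at half the most. Time passes only in rows, so rows that do not move let the fingers close. It gives the time, the measured TCP pose, the force, the opening and the grip force at its end, in the units of the state.
- env.state(): the state, without advancing time (a new reading comes with each control period).
- env.read_camera(name): name is "side" or "top"; returns a dict with "color" (400x640x3 uint8, red, green, blue), "z_map" (400x640 float32, mm along the optical axis (not along the pixel's ray), 0 where there is no reading), "fovy" (degrees; the focal length in pixels is half the picture's height over the tangent of half this angle, whatever the lens; pixels are square), "cx", "cy" (the principal point, pixels), "R" (3x3) and "t" (3): a world point X has camera coordinates R X + t. Camera axes: x right, y down, z forward; pixel columns grow to the right and rows downward; lengths in mm; the calibration is good to about 2 mm. A picture is of the moment at which its call begins.
- env.job_done(): hands the job in; it is judged then, once.
The state is a dict: "t": time; "joints": joint angles; "qvel": joint speeds; "tau": joint torques, N m; "eef_pos": TCP position; "tcp_rot": TCP orientation; "ft_force": force on the tool from outside, world axes, zero at the start; "moment": the same for the moment, N m; "opening": opening from 0.0 (shut) to 1.0 (fully open); "grip_force": force on a finger pad.
Only numpy, scipy, OpenCV 4.12 (cv2) and the standard library are available. Lean on these libraries where they do the work, as an engineer would, in place of code of your own. Each camera call takes 0.05 s, during which the arm holds its last target. There are 200 camera calls.

## Working session

There is one attempt and no reset: what is moved stays moved. The work goes in short steps, Python scripts to look and compute and a tool call to move; the robot and the scene stay as the last step left them, time stands still between calls to the robot, and variables do not carry over. Pictures are saved under pics/ and viewed, at most 14 in all, crops included, and the job is handed in when it is done.

Besides the shell and the picture viewer there is one more tool, called by a JSON object that holds its "fn" and its "kwargs", one argument or row to a line. send_rows: Moves the arm, as the interface text tells. Shift numbers are shares of 60 mm and turn numbers shares of 10 degrees, none past 1 either way. Its arguments: {"type":"object","properties":{"series":{"type":"string"},"fingers":{"type":"number"}},"required":["series"]}

```bash
mkdir -p pics; cat > h.py <<'E'
import numpy as np, cv2
from cell import env
def cam(n):
    c=env.read_camera(n); c['f']=200/np.tan(np.radians(c['fovy'])/2); return c
def save(c,n): cv2.imwrite('pics/'+n,cv2.cvtColor(c['color'],cv2.COLOR_RGB2BGR))
def pts(c):
    z=c['z_map']; v,u=np.indices(z.shape)
    P=np.stack([(u-c['cx'])/c['f']*z,(v-c['cy'])/c['f']*z,z],-1)
    W=(P-c['t'])@c['R']; W[z==0]=np.nan; return W
def ray(c,u,v,h):
    d=np.array([(u-c['cx'])/c['f'],(v-c['cy'])/c['f'],1])@c['R']; o=-c['t']@c['R']
    return o+d*(h-o[2])/d[2]
E
python3 - <<'E'
from h import *
for n in('top','side'):
    c=cam(n); save(c,n+'0.png'); np.savez('/tmp/'+n,**{k:c[k] for k in c}); print(n,c['f'],c['cx'],c['cy'],-c['t']@c['R'],c['R'].round(3))
print(env.state())
E
```

```text
top 369.141723305728 321.7099587659295 201.0903332592666 [430.53160028   6.35764091 914.0551583 ] [[-0.003 -1.    -0.007]
 [-0.995  0.004 -0.103]
 [ 0.103  0.006 -0.995]]
side 406.2135303432778 316.5679140570489 206.14642914218976 [ 501.6492736  -643.73536266  828.7982638 ] [[ 0.999 -0.031 -0.014]
 [-0.033 -0.773 -0.633]
 [ 0.009  0.633 -0.774]]
{'t': 0.1, 'joints': array([ 1.00240100e+00,  4.91475735e-01,  1.55941378e+00, -2.15838524e-05,
        1.09174914e+00, -1.05599310e-01]), 'qvel': array([ 0.00181285, -0.00129329, -0.00091471, -0.00061302,  0.00075061,
       -0.00032536]), 'tau': array([ 1.48396979e-03, -6.13625121e+01, -2.58612049e+01,  6.93730381e-02,
        4.69453563e-02, -4.87228033e-05]), 'eef_pos': array([278.92797216, 559.12727733, 291.72608215]), 'tcp_rot': array([-3.14055046e+00, -9.12145823e-05,  2.67880655e+00]), 'ft_force': array([ 0.23424253, -0.13917285,  0.300196  ]), 'moment': array([-0.01667647,  0.03261882,  0.0342472 ]), 'grip_force': 0.0, 'opening': 1.0006784012426753}
```

View pics/top0.png

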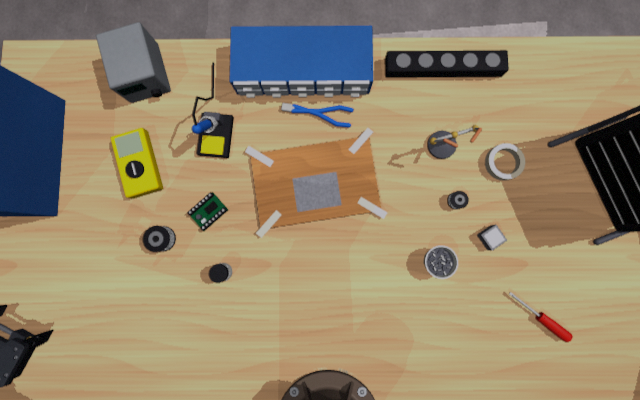

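View pics/side0.png

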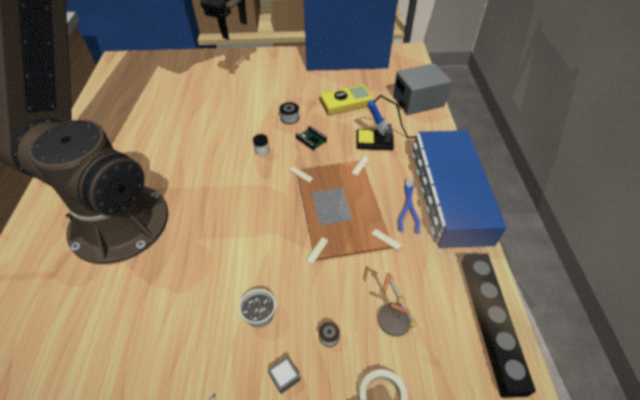

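The top view shows the board around (315,183) with its mat at (317,191). The iron stand is on the left at (213,137), so the reel goes left and the box right. Loose objects in this view:
- large reel (158,239)
- circuit board (207,211)
- jar (219,273)
- small reel (458,200)
- parts box (492,237)
- dish (440,262)

The side view shows the same layout.

```bash
cat >> h.py <<'E'
def comp(c,u,v,zmin,zmax=200,r=40,ztop=None):
    """connected raised blob around pixel (u,v) -> contour pts & top info"""
    W=pts(c); m=((W[...,2]>zmin)&(W[...,2]<zmax)).astype(np.uint8)
    w=np.zeros_like(m); w[max(0,v-r):v+r,max(0,u-r):u+r]=1; m*=w
    n,l,s,ce=cv2.connectedComponentsWithStats(m)
    d=[np.min(np.hypot(*(np.argwhere(l==i)-[v,u]).T)) for i in range(1,n)]
    k=1+int(np.argmin(d)); return W,(l==k)
E
python3 - <<'E'
from h import *
c=cam('top')
for n,u,v,h in [('large',158,239,40),('pcb',207,211,22),('jar',219,273,50),('small',458,200,28),('box',492,237,28),('dish',440,262,46),('stand',213,137,18),('hand',440,145,18)]:
    W,m=comp(c,u,v,6); P=W[m]; zt=np.nanpercentile(P[:,2],95)
    T=P[np.abs(P[:,2]-h)<6]
    r=cv2.minAreaRect(T[:,:2].astype(np.float32)); cc=cv2.minEnclosingCircle(T[:,:2].astype(np.float32))
    print(n,m.sum(),'z95',zt.round(1),'rect',np.round(r[0],1),np.round(r[1],1),round(r[2],1),'circ',np.round(cc[0],1),round(cc[1],1))
hsv=cv2.cvtColor(c['color'],cv2.COLOR_RGB2HSV)
for p in [(290,165),(317,191),(230,250),(330,260),(350,215)]: print(p,hsv[p[1],p[0]],pts(c)[p[1],p[0]].round(1))
big=cv2.resize(c['color'][120:250,230:400],None,fx=4,fy=4,interpolation=cv2.INTER_CUBIC)
cv2.imwrite('pics/b.png',big[...,::-1])
E
```

```text
large 686 z95 42.9 rect [432.5 404.9] [61.1 62.9] 0.3 circ [432.7 405.1] 32.3
pcb 843 z95 24.1 rect [499.3 292.6] [60.7 75.1] 41.9 circ [500. 293.] 47.0
jar 367 z95 52.5 rect [352.8 252.9] [42.9 42.4] 44.2 circ [352.4 253.2] 22.3
small 295 z95 31.1 rect [ 524.3 -318.2] [42.1 42. ] 45.5 circ [ 524.  -318.8] 22.3
box 465 z95 31.0 rect [ 433.1 -396.3] [46.8 46.1] 33.4 circ [ 433.5 -396.7] 30.5
dish 894 z95 47.5 rect [ 376.6 -264.4] [75.7 75.9] 86.4 circ [ 376.4 -264.4] 38.9
stand 1628 z95 145.2 rect [711.9 278.5] [ 81.1 152.2] 84.2 circ [709.  279.5] 81.0
hand 831 z95 135.8 rect [ 664.5 -286.4] [67.8 68.9] 88.1 circ [ 664.5 -286.7] 35.8
(290, 165) [ 14 150 177] [614.1  90.3  12.9]
(317, 191) [120  16 131] [548.8  23.5  12.7]
(230, 250) [ 22  79 184] [405.  238.1  -0.6]
(330, 260) [ 19  90 185] [380.   -7.9  -0.5]
(350, 215) [ 17 117 165] [489.4 -57.2  11.9]
```

View pics/b.png

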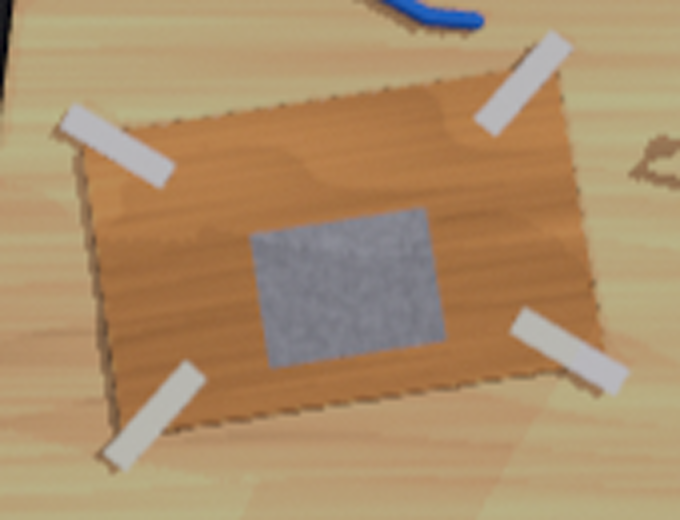

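The crop shows the board tilted slightly, with a clear grey mat and tape only at the corners. The object sizes match the ones given.

```bash
python3 - <<'E'
from h import *
for name,seed in (('top',(317,191)),('side',(331,207))):
    c=cam(name); hsv=cv2.cvtColor(c['color'],cv2.COLOR_RGB2HSV)
    m=((hsv[...,1]<50)&(hsv[...,2]<170)).astype(np.uint8)
    n,l,s,ce=cv2.connectedComponentsWithStats(m,connectivity=4); k=l[seed[1],seed[0]]
    q=np.argwhere(l==k); P=np.array([ray(c,u,v,12)[:2] for v,u in q]); r=cv2.minAreaRect(P.astype(np.float32))
    print(name,'mat',s[k],np.round(r[0],1),np.round(r[1],1),r[2],P.mean(0).round(1))
    W=pts(c); b=((hsv[...,0]<19)&(hsv[...,1]>105)&(W[...,2]>7)&(W[...,2]<20)).astype(np.uint8)
    b=cv2.morphologyEx(b,cv2.MORPH_OPEN,np.ones((3,3)))
    n,l,s,ce=cv2.connectedComponentsWithStats(b); k=1+np.argmax(s[1:,4])
    q=np.argwhere(l==k);P=np.array([ray(c,u,v,12)[:2] for v,u in q]); r=cv2.minAreaRect(P.astype(np.float32)); print('board',np.round(r[0],1),np.round(r[1],1),r[2])
    for n_,u,v,h in ([('pcb',311,137,22),('box',284,373,28),('large',289,111,40),('small',329,333,28),('jar',260,143,50)] if name=='side' else []):
        W,m=comp(c,u,v,6); P=W[m]; T=P[np.abs(P[:,2]-h)<6]; r=cv2.minAreaRect(T[:,:2].astype(np.float32)); print(n_,np.round(r[0],1),np.round(r[1],1),r[2])
E
```

```text
top mat [ 293  172   48   40 1484] [547.7  24.9] [ 83.6 109.1] 8.621251106262207 [547.8  25.1]
board [571.4  28.9] [190.1 299.8] 8.686274528503418
side mat [ 313  189   38   35 1002] [548.4  25.5] [ 81.7 107.1] 8.786815643310547 [548.5  23.7]
board [572.9  26.2] [189.4 301.3] 8.596961975097656
pcb [500.7 292.8] [63.  78.5] 43.041595458984375
box [ 434.5 -397. ] [46.3 46.2] 31.984342575073242
large [434.8 405.6] [59.9 64.4] 0.36455610394477844
small [ 525.9 -318.3] [43.1 40.8] 87.65634155273438
jar [355.3 252.6] [43.6 41.3] 86.27488708496094
```

```bash
cat > plan.py <<'E'
import sys; from h import *
# args: x y z line(deg of tool y, mod 180): prints shift in tool axes (units of 60 mm), rows needed, turn (units of 10 deg)
x,y,z,line=map(float,sys.argv[1:5]); s=env.state(); p=s['eef_pos']; ps=s['tcp_rot'][2]
d=np.array([x,y,z])-p; c,n=np.cos(ps),np.sin(ps)
a=np.array([d[0]*c+d[1]*n,d[0]*n-d[1]*c,-d[2]])/60
t=-((line+90-np.degrees(ps)+90)%180-90)
k=int(np.ceil(np.linalg.norm(a)/.85)); print('total',a.round(2),'rows',k,'each',(a/max(k,1)).round(3),'turn',round(t/10,2),'tilt',s['tcp_rot'][:2].round(4),'j',s['joints'].round(2),'t',s['t'])
E
python3 plan.py 500 292.7 180 42.5
```

```text
total [-5.28 -2.33  1.87] rows 8 each [-0.66  -0.291  0.233] turn 2.1 tilt [-3.1412 -0.    ] j [ 1.    0.49  1.56 -0.    1.09 -0.11] t 0.25
```

{"fn": "send_rows", "kwargs": {
  "series": "-0.66 -0.29 0.23 0 0 0;-0.66 -0.29 0.23 0 0 0;-0.66 -0.29 0.23 0 0 0;-0.66 -0.29 0.23 0 0 0;-0.66 -0.29 0.23 0 0 0",
  "fingers": 1
}}

```text
t: 0.88
eef_pos: [418.1, 391.9, 222.9]
tcp_rot: [3.141, 0.0, 2.679]
ft_force: [-0.1, 0.0, -0.1]
opening: 1.002
grip_force: 0.0
```

{"fn": "send_rows", "kwargs": {
  "series": "-0.66 -0.29 0.23 0 0 0;-0.66 -0.29 0.23 0 0 0;-0.66 -0.29 0.23 0 0 0;0 0 0 0 0 0.7;0 0 0 0 0 0.7"
}}

```text
t: 1.5
eef_pos: [500.7, 292.6, 181.5]
tcp_rot: [-3.141, -0.0, 2.429]
ft_force: [-0.2, 0.2, -1.2]
opening: 1.001
grip_force: 0.0
```

{"fn": "send_rows", "kwargs": {
  "series": "0 0 0 0 0 0.7;0 0 0 0 0 0;0 0 0 0 0 0"
}}

```text
t: 1.88
eef_pos: [500.3, 293.3, 181.8]
tcp_rot: [3.142, -0.0, 2.315]
ft_force: [-0.2, 0.2, 0.3]
opening: 1.001
grip_force: 0.0
```

```bash
python3 plan.py 500 292.7 82 42.5; python3 - <<'E'
from h import *
c=cam('side'); save(c,'s1.png')
E
```

```text
total [-0.   -0.01  1.66] rows 2 each [-0.002 -0.006  0.832] turn 0.01 tilt [ 3.1415 -0.    ] j [ 0.42  0.56  1.78  0.    0.8  -0.33] t 1.875
```

View pics/s1.png

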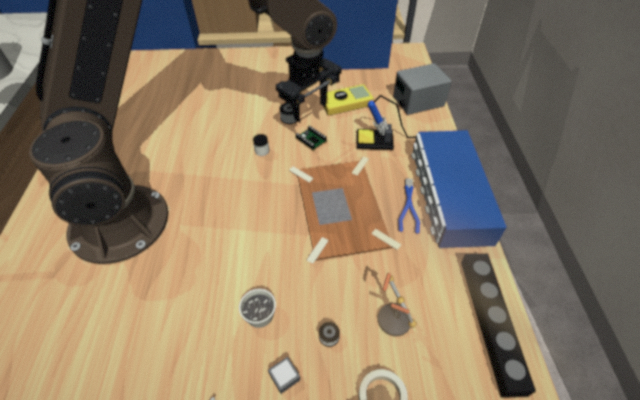

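The side view shows the gripper above the circuit board (311,137), with its fingers offset only by parallax. The measured pose matches the target, so I descend, grip and lift.

{"fn": "send_rows", "kwargs": {
  "series": "0 0 0.6 0 0 0;0 0 0.6 0 0 0;0 0 0.46 0 0 0;0 0 0 0 0 0"
}}

```text
t: 2.42
eef_pos: [499.8, 293.1, 80.8]
tcp_rot: [-3.139, -0.001, 2.313]
ft_force: [-0.6, 0.3, 0.3]
opening: 0.999
grip_force: 0.0
```

{"fn": "send_rows", "kwargs": {
  "series": "0 0 0 0 0 0;0 0 0 0 0 0;0 0 0 0 0 0;0 0 0 0 0 0;0 0 0 0 0 0",
  "fingers": 0.3
}}

```text
t: 3.05
eef_pos: [500.4, 293.3, 82.7]
tcp_rot: [3.141, 0.0, 2.312]
ft_force: [-1.0, -0.9, 5.5]
opening: 0.629
grip_force: 30.0
```

{"fn": "send_rows", "kwargs": {
  "series": "0 0 -0.3 0 0 0;0 0 -0.6 0 0 0;0 0 -0.6 0 0 0;0 0 0 0 0 0"
}}

```text
t: 3.55
eef_pos: [501.0, 293.7, 175.6]
tcp_rot: [3.137, 0.002, 2.312]
ft_force: [-0.2, 0.3, -0.8]
opening: 0.628
grip_force: 30.0
```

```bash
python3 plan.py 548 24.5 172 8.7
```

```text
total [-3.84 -2.45  0.06] rows 6 each [-0.639 -0.409  0.01 ] turn 3.38 tilt [3.1366e+00 1.6000e-03] j [ 0.42  0.57  1.79  0.    0.78 -0.33] t 3.55
```

{"fn": "send_rows", "kwargs": {
  "series": "-0.64 -0.41 0 0 0 0;-0.64 -0.41 0 0 0 0;-0.64 -0.41 0 0 0 0;-0.64 -0.41 0 0 0 0;-0.64 -0.41 0 0 0 0"
}}

```text
t: 4.18
eef_pos: [539.1, 67.1, 171.9]
tcp_rot: [-3.141, -0.001, 2.312]
ft_force: [-0.1, 1.0, -1.0]
opening: 0.629
grip_force: 30.0
```

{"fn": "send_rows", "kwargs": {
  "series": "-0.64 -0.4 0 0 0 0;0 0 0 0 0 0.84;0 0 0 0 0 0.84;0 0 0 0 0 0.85;0 0 0 0 0 0.85"
}}

```text
t: 4.8
eef_pos: [547.2, 24.1, 171.8]
tcp_rot: [-3.141, -0.0, 1.717]
ft_force: [0.1, -0.7, -1.3]
opening: 0.629
grip_force: 30.0
```

{"fn": "send_rows", "kwargs": {
  "series": "0 0 0 0 0 0;0 0 0 0 0 0;0 0 0 0 0 0"
}}

```text
t: 5.18
eef_pos: [547.5, 24.1, 172.2]
tcp_rot: [-3.141, -0.0, 1.724]
ft_force: [0.4, 0.8, -0.4]
opening: 0.628
grip_force: 30.0
```

```bash
python3 plan.py 548 24.5 95.3 8.7;  python3 - <<'E'
from h import *
c=cam('side'); b=cv2.resize(c['color'][100:300,200:440],None,fx=3,fy=3,interpolation=cv2.INTER_CUBIC); cv2.imwrite('pics/s2.png',b[...,::-1])
E
```

```text
total [0.01 0.01 1.28] rows 2 each [0.003 0.005 0.64 ] turn 0.01 tilt [-3.1415e+00 -1.0000e-04] j [-0.08  0.54  1.87  0.    0.73 -0.23] t 5.175
```

View pics/s2.png

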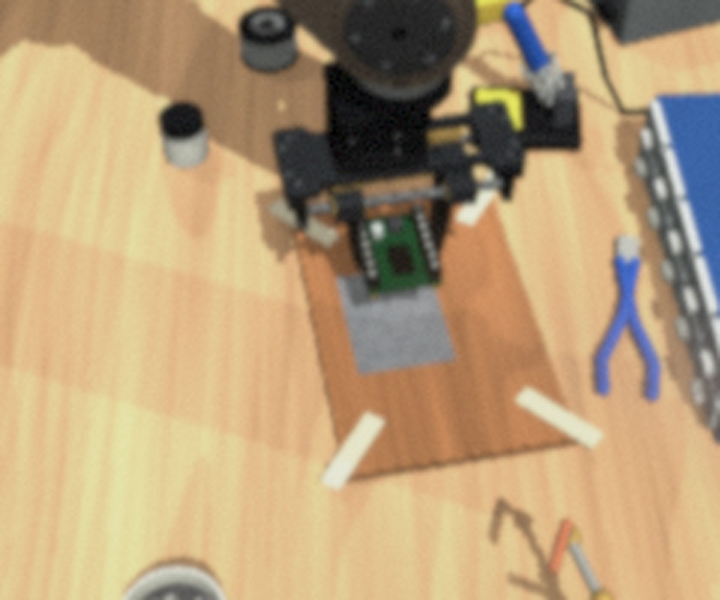

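The crop shows the circuit board held level above the mat with its long side along the mat. I lower and release it.

{"fn": "send_rows", "kwargs": {
  "series": "0 0 0.5 0 0 0;0 0 0.5 0 0 0;0 0 0.2 0 0 0;0.01 0.01 0.07 0 0 0;0 0 0 0 0 0"
}}

```text
t: 5.85
eef_pos: [548.4, 24.8, 96.5]
tcp_rot: [3.141, 0.0, 1.723]
ft_force: [-0.9, -0.6, -0.1]
opening: 0.631
grip_force: 30.0
```

{"fn": "send_rows", "kwargs": {
  "series": "0 0 0 0 0 0;0 0 0 0 0 0;0 0 0 0 0 0"
}}

```text
t: 6.22
eef_pos: [548.2, 24.8, 96.4]
tcp_rot: [3.141, 0.0, 1.722]
ft_force: [0.9, 0.3, -1.1]
opening: 0.628
grip_force: 30.0
```

{"fn": "send_rows", "kwargs": {
  "series": "0 0 0 0 0 0;0 0 0 0 0 0;0 0 0 0 0 0;0 0 -0.3 0 0 0;0 0 -0.6 0 0 0",
  "fingers": 0.8
}}

```text
t: 6.85
eef_pos: [547.6, 24.8, 149.6]
tcp_rot: [-3.139, -0.001, 1.722]
ft_force: [0.1, 0.8, -0.2]
opening: 0.797
grip_force: 0.0
```

{"fn": "send_rows", "kwargs": {
  "series": "0 0 -0.8 0 0 0;0 0 0 0 0 0",
  "fingers": 1
}}

```text
t: 7.1
eef_pos: [549.0, 24.8, 201.1]
tcp_rot: [3.136, 0.001, 1.722]
ft_force: [-0.6, -0.3, -0.7]
opening: 0.953
grip_force: 0.0
```

```bash
python3 plan.py 433.5 405.3 195 0
```

```text
total [ 6.56 -0.94  0.1 ] rows 8 each [ 0.82  -0.118  0.013] turn 0.87 tilt [3.1359e+00 1.2000e-03] j [-0.08  0.5   1.84  0.    0.79 -0.23] t 7.1
```

{"fn": "send_rows", "kwargs": {
  "series": "0.82 -0.12 0 0 0 0;0.82 -0.12 0 0 0 0;0.82 -0.12 0 0 0 0;0.82 -0.12 0 0 0 0;0.82 -0.12 0 0 0 0"
}}

```text
t: 7.72
eef_pos: [474.5, 263.9, 197.1]
tcp_rot: [-3.141, 0.0, 1.722]
ft_force: [-0.0, 0.2, -0.3]
opening: 1.003
grip_force: 0.0
```

{"fn": "send_rows", "kwargs": {
  "series": "0.82 -0.12 0 0 0 0;0.82 -0.12 0 0 0 0;0.82 -0.12 0 0 0 0;0 0 0 0 0 0;0 0 0 0 0 0"
}}

```text
t: 8.35
eef_pos: [431.4, 404.7, 197.2]
tcp_rot: [-3.14, 0.001, 1.723]
ft_force: [0.9, -0.6, -0.3]
opening: 0.997
grip_force: 0.0
```

```bash
python3 plan.py 433.5 405.3 82 8.7
python3 - <<'E'
from h import *
c=cam('side'); save(c,'s3.png'); W=pts(c)
c2=cam('top')
for n,c,u,v in(('side',c,331,207),('top',c2,317,191)):
    W,m=comp(c,u,v,20,60,25); P=W[m]; T=P[np.abs(P[:,2]-34)<6]; r=cv2.minAreaRect(T[:,:2].astype(np.float32)); print(n,len(T),np.percentile(P[:,2],95),r)
E
```

```text
total [0.   0.04 1.92] rows 3 each [0.002 0.012 0.64 ] turn 0.0 tilt [-3.1403e+00  8.0000e-04] j [ 0.64  0.55  1.74 -0.    0.85  0.49] t 8.35
side 208 34.138641386914315 ((548.7897338867188, 24.60613441467285), (60.163570404052734, 78.54904174804688), 8.026097297668457)
top 309 36.05420285877944 ((547.3121948242188, 25.02292251586914), (60.22871017456055, 75.46640014648438), 8.285573959350586)
```

{"fn": "send_rows", "kwargs": {
  "series": "0 0.04 0.7 0 0 0;0 0 0.7 0 0 0;0 0 0.5 0 0 0;0 0 0.02 0 0 0;0 0 0 0 0 0"
}}

```text
t: 9.07
eef_pos: [434.7, 405.2, 83.8]
tcp_rot: [3.141, -0.0, 1.721]
ft_force: [-0.2, -0.4, -0.0]
opening: 0.999
grip_force: 0.0
```

{"fn": "send_rows", "kwargs": {
  "series": "0 0 0 0 0 0;0 0 0 0 0 0;0 0 0 0 0 0;0 0 0 0 0 0;0 0 0 0 0 0",
  "fingers": 0.3
}}

```text
t: 9.7
eef_pos: [434.1, 405.6, 83.2]
tcp_rot: [3.141, -0.0, 1.722]
ft_force: [-1.0, -0.1, 4.8]
opening: 0.668
grip_force: 30.0
```

{"fn": "send_rows", "kwargs": {
  "series": "0 0 -0.3 0 0 0;0 0 -0.6 0 0 0;0 0 -0.6 0 0 0;0 0 0 0 0 0;0 0 0 0 0 0"
}}

```text
t: 10.32
eef_pos: [433.7, 405.2, 172.4]
tcp_rot: [-3.141, 0.0, 1.722]
ft_force: [0.8, -0.2, -3.8]
opening: 0.671
grip_force: 30.0
```

```bash
python3 plan.py 532.6 125.3 172 8.7
```

```text
total [-4.86  0.93  0.01] rows 6 each [-0.81   0.154  0.001] turn -0.0 tilt [-3.1409e+00  4.0000e-04] j [0.64 0.59 1.75 0.   0.8  0.49] t 10.325
```

{"fn": "send_rows", "kwargs": {
  "series": "-0.6 0.12 0 0 0 0;-0.85 0.16 0 0 0 0;-0.85 0.16 0 0 0 0;-0.85 0.16 0 0 0 0;-0.85 0.16 0 0 0 0"
}}

```text
t: 10.95
eef_pos: [515.3, 173.5, 171.5]
tcp_rot: [-3.139, 0.0, 1.722]
ft_force: [0.8, -0.1, -3.8]
opening: 0.675
grip_force: 30.0
```

{"fn": "send_rows", "kwargs": {
  "series": "-0.6 0.12 0 0 0 0;-0.26 0.05 0 0 0 0;0 0 0 0 0 0;0 0 0 0 0 0;0 0 0 0 0 0"
}}

```text
t: 11.58
eef_pos: [532.9, 126.8, 172.7]
tcp_rot: [-3.141, -0.0, 1.724]
ft_force: [-0.5, -0.9, -2.9]
opening: 0.668
grip_force: 30.0
```

```bash
python3 plan.py 532.6 125.3 95.5 8.7
```

```text
total [-0.02 -0.01  1.29] rows 2 each [-0.012 -0.004  0.644] turn 0.01 tilt [-3.1414e+00 -1.0000e-04] j [ 0.11  0.54  1.87  0.    0.73 -0.04] t 11.575
```

{"fn": "send_rows", "kwargs": {
  "series": "-0.02 0 0.5 0 0 0;0 0 0.5 0 0 0;0 0 0.2 0 0 0;0 0 0.08 0 0 0;0 0 0 0 0 0"
}}

```text
t: 12.2
eef_pos: [533.6, 124.8, 96.5]
tcp_rot: [3.141, -0.0, 1.723]
ft_force: [0.3, -0.4, -4.8]
opening: 0.67
grip_force: 30.0
```

{"fn": "send_rows", "kwargs": {
  "series": "0 0 0 0 0 0;0 0 0 0 0 0;0 0 0 0 0 0"
}}

```text
t: 12.58
eef_pos: [533.5, 124.5, 96.4]
tcp_rot: [3.141, -0.0, 1.722]
ft_force: [-0.1, -0.0, -3.4]
opening: 0.669
grip_force: 30.0
```

{"fn": "send_rows", "kwargs": {
  "series": "0 0 0 0 0 0;0 0 0 0 0 0;0 0 0 0 0 0;0 0 -0.3 0 0 0;0 0 -0.6 0 0 0",
  "fingers": 0.85
}}

```text
t: 13.2
eef_pos: [533.0, 124.4, 149.7]
tcp_rot: [-3.139, -0.0, 1.722]
ft_force: [-0.3, -0.3, 0.1]
opening: 0.849
grip_force: 0.0
```

{"fn": "send_rows", "kwargs": {
  "series": "0 0 -0.8 0 0 0;0 0 0 0 0 0;0 0 0 0 0 0",
  "fingers": 1
}}

```text
t: 13.58
eef_pos: [533.1, 124.5, 197.7]
tcp_rot: [-3.141, -0.0, 1.722]
ft_force: [-0.8, 0.9, -0.0]
opening: 0.993
grip_force: 0.0
```

```bash
python3 plan.py 525 -318.4 200 8.7
```

```text
total [-7.28 -1.25 -0.04] rows 9 each [-0.808 -0.139 -0.004] turn -0.0 tilt [-3.1414e+00 -1.0000e-04] j [ 0.11  0.5   1.85  0.    0.79 -0.04] t 13.575
```

{"fn": "send_rows", "kwargs": {
  "series": "-0.81 -0.14 0 0 0 0;-0.81 -0.14 0 0 0 0;-0.81 -0.14 0 0 0 0;-0.81 -0.14 0 0 0 0;-0.81 -0.14 0 0 0 0"
}}

```text
t: 14.2
eef_pos: [528.0, -123.5, 196.5]
tcp_rot: [-3.14, -0.001, 1.722]
ft_force: [1.2, 0.8, -0.3]
opening: 1.001
grip_force: 0.0
```

{"fn": "send_rows", "kwargs": {
  "series": "-0.81 -0.14 0 0 0 0;-0.81 -0.14 0 0 0 0;-0.81 -0.14 0 0 0 0;-0.8 -0.13 0 0 0 0;0 0 0 0 0 0.9"
}}

```text
t: 14.82
eef_pos: [524.5, -321.6, 195.9]
tcp_rot: [-3.14, -0.001, 1.559]
ft_force: [-0.9, 0.1, -0.2]
opening: 1.0
grip_force: 0.0
```

{"fn": "send_rows", "kwargs": {
  "series": "0 0 0 0 0 0.9;0 0 0 0 0 0.9;0 0 0 0 0 0.9;0 0 0 0 0 0.9;0 0 0 0 0 0.9"
}}

```text
t: 15.45
eef_pos: [524.9, -318.4, 196.2]
tcp_rot: [-3.139, 0.0, 0.775]
ft_force: [-0.0, 0.1, 0.7]
opening: 1.0
grip_force: 0.0
```

{"fn": "send_rows", "kwargs": {
  "series": "0 0 0 0 0 0.9;0 0 0 0 0 0.9;0 0 0 0 0 0.9;0 0 0 0 0 0.9;0 0 0 0 0 0"
}}

```text
t: 16.08
eef_pos: [524.9, -318.4, 196.5]
tcp_rot: [-3.14, 0.002, 0.153]
ft_force: [0.3, -0.4, -0.4]
opening: 1.0
grip_force: 0.0
```

```bash
python3 plan.py 525 -318.4 82.5 -81.3;  python3 - <<'E'
from h import *
c=cam('side'); save(c,'s4.png')
W,m=comp(c,329,333,10,40,20); P=W[m]; T=P[np.abs(P[:,2]-28)<6]; print(len(T),cv2.minAreaRect(T[:,:2].astype(np.float32)))
E
```

```text
total [ 0.  -0.   1.9] rows 3 each [ 0.    -0.     0.633] turn 0.0 tilt [-3.1398e+00  1.6000e-03] j [-0.65  0.58  1.68  0.    0.88  0.77] t 16.075
21 ((526.0549926757812, -338.1724548339844), (22.194807052612305, 3.7031047344207764), 7.23677921295166)
```

View pics/s4.png

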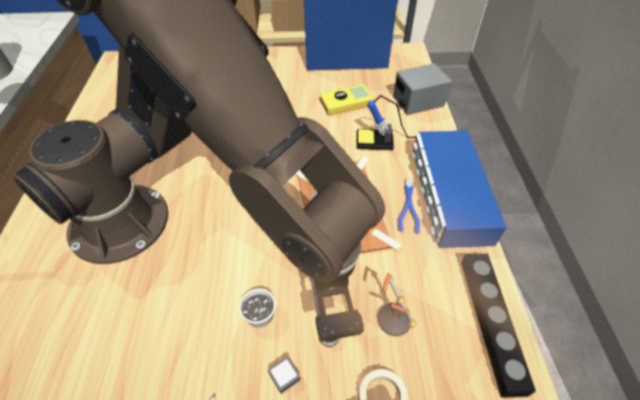

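The side view shows the gripper over the small reel (329,335), clear of the helping hand at (395,318). I go down.

{"fn": "send_rows", "kwargs": {
  "series": "0 0 0.7 0 0 0;0 0 0.7 0 0 0;0 0 0.45 0 0 0;0 0 0.03 0 0 0;0 0 0 0 0 0"
}}

```text
t: 16.75
eef_pos: [525.5, -318.7, 85.7]
tcp_rot: [3.141, -0.0, 0.153]
ft_force: [-0.4, 0.3, 0.5]
opening: 1.002
grip_force: 0.0
```

{"fn": "send_rows", "kwargs": {
  "series": "0 0 0 0 0 0;0 0 0 0 0 0;0 0 0 0 0 0;0 0 0 0 0 0;0 0 0 0 0 0",
  "fingers": 0.2
}}

```text
t: 17.38
eef_pos: [525.2, -318.6, 85.3]
tcp_rot: [-3.142, -0.0, 0.152]
ft_force: [0.6, -0.2, -0.6]
opening: 0.527
grip_force: 0.0
```

{"fn": "send_rows", "kwargs": {
  "series": "0 0 0 0 0 0;0 0 -0.4 0 0 0;0 0 -0.8 0 0 0;0 0 -0.7 0 0 0;0 0 0 0 0 0"
}}

```text
t: 18.0
eef_pos: [525.9, -319.1, 202.2]
tcp_rot: [3.138, -0.004, 0.152]
ft_force: [0.2, -0.6, -1.4]
opening: 0.458
grip_force: 30.0
```

```bash
python3 plan.py 533 124.7 196 -81.3
```

```text
total [ 1.23 -7.29  0.1 ] rows 9 each [ 0.137 -0.81   0.011] turn -0.0 tilt [ 3.1379 -0.0038] j [-0.65  0.57  1.68  0.    0.88  0.77] t 18.0
```

{"fn": "send_rows", "kwargs": {
  "series": "0.1 -0.6 0 0 0 0;0.14 -0.84 0 0 0 0;0.14 -0.84 0 0 0 0;0.14 -0.84 0 0 0 0;0.14 -0.84 0 0 0 0"
}}

```text
t: 18.62
eef_pos: [528.0, -76.1, 198.1]
tcp_rot: [-3.141, 0.002, 0.151]
ft_force: [0.7, 0.2, -1.4]
opening: 0.457
grip_force: 30.0
```

{"fn": "send_rows", "kwargs": {
  "series": "0.14 -0.84 0 0 0 0;0.14 -0.84 0 0 0 0;0.13 -0.8 0 0 0 0;0 0 0 0 0 0;0 0 0 0 0 0"
}}

```text
t: 19.25
eef_pos: [530.1, 72.8, 198.4]
tcp_rot: [-3.141, 0.001, 0.152]
ft_force: [-0.8, -0.8, -0.6]
opening: 0.458
grip_force: 30.0
```

```bash
python3 plan.py 533 124.7 196 -81.3; python3 - <<'E'
from h import *
c=cam('side'); b=cv2.resize(c['color'][100:300,200:440],None,fx=3,fy=3,interpolation=cv2.INTER_CUBIC); cv2.imwrite('pics/s5.png',b[...,::-1])
E
```

```text
total [ 0.18 -0.85  0.04] rows 2 each [ 0.09  -0.423  0.02 ] turn 0.0 tilt [-3.1415e+00  1.3000e-03] j [ 0.01  0.49  1.88 -0.    0.78  1.43] t 19.25
```

View pics/s5.png

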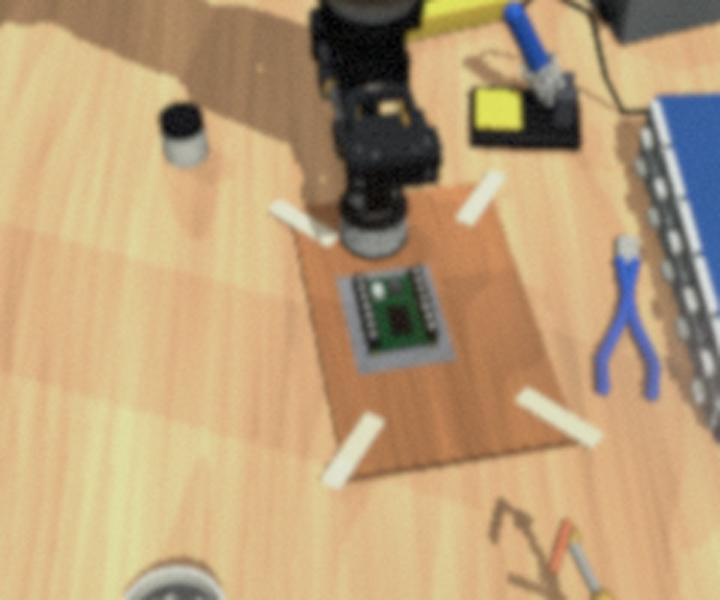

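The crop shows the circuit board centred on the mat and the large reel beside it at about (373,230). The held small reel is still 50 mm short of it.

{"fn": "send_rows", "kwargs": {
  "series": "0.09 -0.43 0 0 0 0;0.09 -0.42 0.04 0 0 0;0 0 0 0 0 0;0 0 0 0 0 0;0 0 0 0 0 0"
}}

```text
t: 19.92
eef_pos: [533.4, 124.0, 196.8]
tcp_rot: [3.142, 0.0, 0.15]
ft_force: [-0.4, -0.3, -1.2]
opening: 0.459
grip_force: 30.0
```

```bash
python3 plan.py 533 124.7 138 -81.3; python3 - <<'E'
from h import *
# fit large reel top flange, small reel while held
c=cam('side'); W=pts(c); cc=cam('top'); W2=pts(cc)
for n,w in(('side',W),('top',W2)):
  for z0,r0 in((52,33),):
    m=(abs(w[...,2]-z0)<7)&(np.hypot(w[...,0]-533,w[...,1]-125)<42); P=w[m]
    print(n,z0,len(P),P.min(0).round(1) if len(P) else '',P.max(0).round(1) if len(P) else '')
E
```

```text
total [-0.01 -0.01  0.98] rows 2 each [-0.003 -0.006  0.49 ] turn -0.01 tilt [3.1416e+00 1.0000e-04] j [ 0.11  0.5   1.85 -0.    0.79  1.53] t 19.925
side 52 333 [504.6  91.9  45.5] [564.5 156.5  55.4]
top 52 0
```

{"fn": "send_rows", "kwargs": {
  "series": "0 0 0.4 0 0 0;0 0 0.4 0 0 0;0 0 0.12 0 0 0;0 0 0.06 0 0 0;0 0 0 0 0 0"
}}

```text
t: 20.65
eef_pos: [533.6, 125.1, 138.5]
tcp_rot: [-3.142, -0.001, 0.151]
ft_force: [1.0, -0.5, -0.8]
opening: 0.458
grip_force: 30.0
```

{"fn": "send_rows", "kwargs": {
  "series": "0 0 0 0 0 0;0 0 0 0 0 0;0 0 0 0 0 0"
}}

```text
t: 21.02
eef_pos: [533.4, 125.1, 138.3]
tcp_rot: [-3.142, -0.0, 0.152]
ft_force: [-0.3, 0.1, -0.6]
opening: 0.457
grip_force: 30.0
```

```bash
python3 - <<'E'
from h import *
print(env.state()['eef_pos'],env.state()['ft_force'])
c=cam('side'); b=cv2.resize(c['color'][90:200,280:390],None,fx=5,fy=5,interpolation=cv2.INTER_CUBIC); cv2.imwrite('pics/s6.png',b[...,::-1])
E
```

```text
[533.39623995 125.12616034 138.29244711] [-0.25193682  0.07602604 -0.62537166]
```

View pics/s6.png

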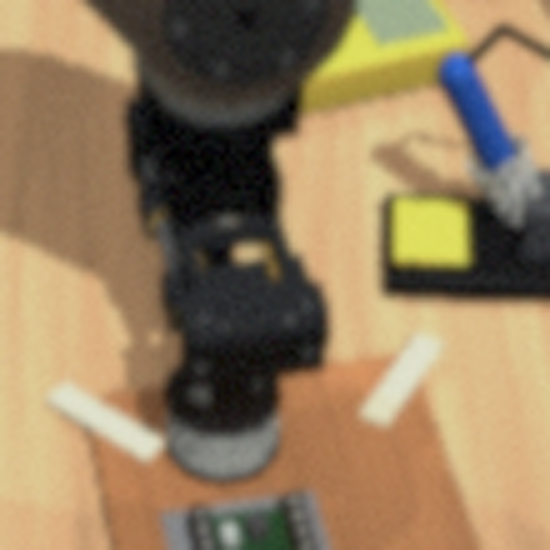

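The crop shows the small reel sitting over the large reel, roughly concentric at (222,410). I nudge down 1 mm, release and rise.

{"fn": "send_rows", "kwargs": {
  "series": "0 0 0.02 0 0 0;0 0 0 0 0 0;0 0 0 0 0 0"
}}

```text
t: 21.45
eef_pos: [533.4, 125.1, 137.2]
tcp_rot: [-3.142, -0.0, 0.152]
ft_force: [-1.5, 0.7, 4.8]
opening: 0.456
grip_force: 30.0
```

{"fn": "send_rows", "kwargs": {
  "series": "0 0 0 0 0 0;0 0 0 0 0 0;0 0 0 0 0 0;0 0 -0.3 0 0 0;0 0 -0.6 0 0 0",
  "fingers": 0.7
}}

```text
t: 22.08
eef_pos: [532.9, 125.0, 190.4]
tcp_rot: [-3.141, 0.003, 0.152]
ft_force: [0.5, -0.3, 1.1]
opening: 0.698
grip_force: 0.0
```

{"fn": "send_rows", "kwargs": {
  "series": "0 0 -0.6 0 0 0;0 0 0 0 0 0;0 0 0 0 0 0",
  "fingers": 1
}}

```text
t: 22.45
eef_pos: [533.0, 125.1, 226.3]
tcp_rot: [-3.142, 0.001, 0.152]
ft_force: [-0.1, 0.2, -0.3]
opening: 0.958
grip_force: 0.0
```

```bash
python3 plan.py 433.5 -396.7 205 -57.3
```

```text
total [-2.95  8.35  0.36] rows 11 each [-0.268  0.759  0.032] turn -2.4 tilt [-3.1415e+00  6.0000e-04] j [0.11 0.46 1.82 0.   0.86 1.53] t 22.45
```

{"fn": "send_rows", "kwargs": {
  "series": "-0.27 0.76 0 0 0 0;-0.27 0.76 0 0 0 0;-0.27 0.76 0 0 0 0;-0.27 0.76 0 0 0 0;-0.27 0.76 0 0 0 0"
}}

```text
t: 23.08
eef_pos: [486.9, -113.9, 225.6]
tcp_rot: [-3.14, 0.002, 0.152]
ft_force: [1.5, 0.5, -0.4]
opening: 0.996
grip_force: 0.0
```

{"fn": "send_rows", "kwargs": {
  "series": "-0.27 0.76 0 0 0 0;-0.27 0.76 0 0 0 0;-0.27 0.76 0 0 0 0;-0.27 0.76 0 0 0 0;-0.27 0.76 0 0 0 0"
}}

```text
t: 23.7
eef_pos: [441.3, -351.5, 225.4]
tcp_rot: [-3.14, 0.001, 0.151]
ft_force: [0.6, 0.7, 0.3]
opening: 1.001
grip_force: 0.0
```

{"fn": "send_rows", "kwargs": {
  "series": "-0.25 0.75 0.36 0 0 0;0 0 0 0 0 -0.9;0 0 0 0 0 -0.9;0 0 0 0 0 -0.9;0 0 0 0 0 -0.9"
}}

```text
t: 24.32
eef_pos: [433.7, -396.7, 203.6]
tcp_rot: [-3.139, -0.0, 0.785]
ft_force: [-0.5, -0.8, 0.7]
opening: 0.997
grip_force: 0.0
```

{"fn": "send_rows", "kwargs": {
  "series": "0 0 0 0 0 -0.9;0 0 0 0 0 -0.9;0 0 0 0 0 -0.9;0 0 0 0 0 -0.9;0 0 0 0 0 -0.9"
}}

```text
t: 24.95
eef_pos: [433.7, -396.6, 203.7]
tcp_rot: [-3.14, -0.002, 1.57]
ft_force: [-0.7, 0.7, 0.4]
opening: 1.0
grip_force: 0.0
```

{"fn": "send_rows", "kwargs": {
  "series": "0 0 0 0 0 -0.9;0 0 0 0 0 -0.9;0 0 0 0 0 -0.9;0 0 0 0 0 -0.6;0 0 0 0 0 0"
}}

```text
t: 25.58
eef_pos: [433.8, -396.6, 203.9]
tcp_rot: [-3.141, -0.002, 2.14]
ft_force: [0.2, -0.2, 0.4]
opening: 1.002
grip_force: 0.0
```

```bash
python3 plan.py 433.5 -396.7 82.5 32.7; python3 - <<'E'
from h import *
c=cam('top'); W=pts(c)
for n,u,v,z0,zm,h in(('large+small',275,198,8,100,80),('pcb',317,191,20,60,34),('dish',440,262,6,60,46)):
    for cn in('top','side'):
        c=cam(cn); W=pts(c); ctr={'large+small':(533,125),'pcb':(548,24.5),'dish':(376,-264)}[n]
        m=(abs(W[...,2]-h)<6)&(np.hypot(W[...,0]-ctr[0],W[...,1]-ctr[1])<60); P=W[m]
        if len(P)>20: print(n,cn,len(P),np.round(cv2.minEnclosingCircle(P[:,:2].astype(np.float32))[0],1),cv2.minAreaRect(P[:,:2].astype(np.float32)))
        if n[0]=='l':
            m=(abs(W[...,2]-52)<6)&(np.hypot(W[...,0]-533,W[...,1]-125)<42); P=W[m]
            if len(P)>20: print(' largetop',cn,np.round(cv2.minEnclosingCircle(P[:,:2].astype(np.float32)),1) if 0 else cv2.minEnclosingCircle(P[:,:2].astype(np.float32)))
E
```

```text
total [ 0.   -0.    2.02] rows 3 each [ 0.    -0.002  0.675] turn -0.01 tilt [-3.1414e+00 -2.1000e-03] j [-0.85  0.54  1.74  0.    0.86 -1.42] t 25.575
large+small top 281 [532.2 125.1] ((532.26904296875, 124.81827545166016), (41.401092529296875, 39.632225036621094), 88.68895721435547)
 largetop top ((532.91357421875, 124.42018127441406), 31.93712043762207)
large+small side 162 [535.9 125.3] ((535.1162109375, 125.07194519042969), (42.10948181152344, 43.17338180541992), 40.80265426635742)
 largetop side ((534.9552001953125, 123.15272521972656), 32.60215377807617)
pcb top 313 [547.3  25.5] ((547.3573608398438, 24.962390899658203), (60.51265335083008, 75.33818817138672), 8.299535751342773)
pcb side 202 [547.8  24.3] ((548.5492553710938, 25.5902156829834), (60.24625015258789, 79.45669555664062), 7.797784805297852)
dish top 178 [ 377.3 -264.3] ((382.09149169921875, -262.7276611328125), (64.84133911132812, 76.91748046875), 19.207395553588867)
```

{"fn": "send_rows", "kwargs": {
  "series": "0 0 0.7 0 0 0;0 0 0.7 0 0 0;0 0 0.5 0 0 0;0 0 0.12 0 0 0;0 0 0 0 0 0"
}}

```text
t: 26.55
eef_pos: [434.1, -397.0, 84.3]
tcp_rot: [3.141, 0.0, 2.141]
ft_force: [0.3, 0.3, 0.1]
opening: 1.0
grip_force: 0.0
```

{"fn": "send_rows", "kwargs": {
  "series": "0 0 0 0 0 0;0 0 0 0 0 0;0 0 0 0 0 0;0 0 0 0 0 0;0 0 0 0 0 0",
  "fingers": 0.2
}}

```text
t: 27.18
eef_pos: [434.0, -396.9, 84.1]
tcp_rot: [3.142, -0.0, 2.141]
ft_force: [0.7, 0.2, 0.3]
opening: 0.529
grip_force: 0.0
```

{"fn": "send_rows", "kwargs": {
  "series": "0 0 0 0 0 0;0 0 -0.4 0 0 0;0 0 -0.8 0 0 0;0 0 -0.3 0 0 0;0 0 0 0 0 0"
}}

```text
t: 27.8
eef_pos: [434.2, -397.1, 175.1]
tcp_rot: [3.141, 0.002, 2.141]
ft_force: [-0.7, 0.3, -0.8]
opening: 0.48
grip_force: 30.0
```

```bash
python3 plan.py 562.1 -67.4 174 8.7
```

```text
total [3.47 4.76 0.02] rows 7 each [0.496 0.68  0.003] turn 2.4 tilt [3.1411e+00 2.3000e-03] j [-0.85  0.58  1.77  0.    0.79 -1.42] t 27.8
```

{"fn": "send_rows", "kwargs": {
  "series": "0.5 0.68 0 0 0 0;0.5 0.68 0 0 0 0;0.5 0.68 0 0 0 0;0.5 0.68 0 0 0 0;0.5 0.68 0 0 0 0"
}}

```text
t: 28.42
eef_pos: [524.8, -158.8, 172.7]
tcp_rot: [-3.141, -0.002, 2.141]
ft_force: [1.0, -0.2, -0.2]
opening: 0.484
grip_force: 30.0
```

{"fn": "send_rows", "kwargs": {
  "series": "0.5 0.68 0 0 0 0;0.47 0.68 0 0 0 0;0 0 0 0 0 0.8;0 0 0 0 0 0.8;0 0 0 0 0 0.8"
}}

```text
t: 29.05
eef_pos: [561.6, -67.1, 172.5]
tcp_rot: [-3.14, -0.001, 1.718]
ft_force: [-0.0, -0.4, -0.8]
opening: 0.48
grip_force: 30.0
```

{"fn": "send_rows", "kwargs": {
  "series": "0 0 0 0 0 0;0 0 0 0 0 0;0 0 0 0 0 0"
}}

```text
t: 29.42
eef_pos: [561.9, -67.4, 173.7]
tcp_rot: [-3.141, -0.0, 1.724]
ft_force: [0.6, 0.7, 0.1]
opening: 0.482
grip_force: 30.0
```

```bash
python3 plan.py 562.1 -67.6 96.8 8.5
```

```text
total [-0.    0.    1.28] rows 2 each [-0.002  0.002  0.641] turn 0.03 tilt [-3.1413e+00 -2.0000e-04] j [-0.24  0.56  1.82  0.    0.76 -0.39] t 29.425
```

{"fn": "send_rows", "kwargs": {
  "series": "0 0 0.5 0 0 0;0 0 0.5 0 0 0;0 0 0.2 0 0 0;0 0 0.09 0 0 0;0 0 0 0 0 0"
}}

```text
t: 30.05
eef_pos: [562.2, -67.4, 97.0]
tcp_rot: [3.141, 0.0, 1.723]
ft_force: [-0.2, 0.2, -1.0]
opening: 0.484
grip_force: 30.0
```

{"fn": "send_rows", "kwargs": {
  "series": "0 0 0 0 0 0;0 0 0 0 0 0;0 0 0 0 0 0"
}}

```text
t: 30.42
eef_pos: [562.0, -67.4, 97.0]
tcp_rot: [3.141, 0.0, 1.722]
ft_force: [0.4, 0.3, -0.1]
opening: 0.484
grip_force: 30.0
```

{"fn": "send_rows", "kwargs": {
  "series": "0 0 0 0 0 0;0 0 0 0 0 0;0 0 0 0 0 0;0 0 -0.3 0 0 0;0 0 -0.6 0 0 0",
  "fingers": 0.7
}}

```text
t: 31.05
eef_pos: [561.6, -67.3, 151.2]
tcp_rot: [-3.14, -0.001, 1.722]
ft_force: [0.4, -0.1, -0.9]
opening: 0.701
grip_force: 0.0
```

{"fn": "send_rows", "kwargs": {
  "series": "0 0 -0.8 0 0 0;0 0 -0.3 0 0 0;0 0 0 0 0 0",
  "fingers": 1
}}

```text
t: 31.42
eef_pos: [562.2, -67.5, 218.9]
tcp_rot: [3.138, 0.001, 1.722]
ft_force: [0.2, 0.0, -0.6]
opening: 0.955
grip_force: 0.0
```

```bash
python3 plan.py 353.7 252.8 215 98.7
```

```text
total [ 5.8  -2.63  0.06] rows 8 each [ 0.725 -0.329  0.008] turn 9.0 tilt [3.1381e+00 1.3000e-03] j [-0.24  0.49  1.79  0.    0.86 -0.39] t 31.425
```

{"fn": "send_rows", "kwargs": {
  "series": "0.73 -0.33 0 0 0 0;0.73 -0.33 0 0 0 0;0.73 -0.33 0 0 0 0;0.73 -0.33 0 0 0 0;0.73 -0.33 0 0 0 0"
}}

```text
t: 32.05
eef_pos: [429.7, 135.2, 216.1]
tcp_rot: [-3.14, -0.0, 1.722]
ft_force: [0.5, 1.1, 1.3]
opening: 1.001
grip_force: 0.0
```

{"fn": "send_rows", "kwargs": {
  "series": "0.73 -0.33 0 0 0 0;0.73 -0.33 0 0 0 0;0.69 -0.32 0 0 0 0;0 0 0 0 0 -0.9;0 0 0 0 0 -0.9"
}}

```text
t: 32.67
eef_pos: [352.7, 253.2, 216.1]
tcp_rot: [-3.14, -0.0, 2.043]
ft_force: [1.1, 0.1, -0.5]
opening: 1.0
grip_force: 0.0
```

{"fn": "send_rows", "kwargs": {
  "series": "0 0 0 0 0 -0.9;0 0 0 0 0 -0.9;0 0 0 0 0 -0.9;0 0 0 0 0 -0.9;0 0 0 0 0 -0.9"
}}

```text
t: 33.3
eef_pos: [353.1, 252.6, 216.0]
tcp_rot: [-3.141, -0.001, 2.827]
ft_force: [-0.0, -0.6, -0.4]
opening: 1.004
grip_force: 0.0
```

{"fn": "send_rows", "kwargs": {
  "series": "0 0 0 0 0 -0.9;0 0 0 0 0 -0.9;0 0 0 0 0 -0.9;0 0 0 0 0 0;0 0 0 0 0 0"
}}

```text
t: 33.92
eef_pos: [353.3, 252.7, 216.4]
tcp_rot: [-3.141, -0.001, -2.994]
ft_force: [-0.5, -0.5, 0.1]
opening: 1.001
grip_force: 0.0
```

```bash
python3 plan.py 353.7 252.8 88 98.7; python3 - <<'E'
from h import *
for cn in('top','side'):
    c=cam(cn); W=pts(c)
    m=(abs(W[...,2]-40)<6)&(np.hypot(W[...,0]-562,W[...,1]+67)<40); P=W[m]; print(len(P),cv2.minAreaRect(P[:,:2].astype(np.float32)))
E
```

```text
total [-0.01  0.    2.14] rows 3 each [-0.002  0.     0.713] turn -0.02 tilt [-3.1415e+00 -6.0000e-04] j [ 0.47  0.34  2.09  0.    0.71 -1.25] t 33.925
370 ((561.260986328125, -67.8387680053711), (46.01386260986328, 46.097015380859375), 8.931331634521484)
309 ((562.4678955078125, -68.0256576538086), (45.684139251708984, 48.912574768066406), 8.163496971130371)
```

{"fn": "send_rows", "kwargs": {
  "series": "0 0 0.7 0 0 0;0 0 0.7 0 0 0;0 0 0.5 0 0 0;0 0 0.24 0 0 0;0 0 0 0 0 0"
}}

```text
t: 34.65
eef_pos: [353.1, 252.6, 87.4]
tcp_rot: [-3.141, -0.002, -2.991]
ft_force: [0.4, 0.2, -0.4]
opening: 1.0
grip_force: 0.0
```

{"fn": "send_rows", "kwargs": {
  "series": "0 0 0 0 0 0;0 0 0 0 0 0;0 0 0 0 0 0;0 0 0 0 0 0;0 0 0 0 0 0",
  "fingers": 0.2
}}

```text
t: 35.28
eef_pos: [353.5, 252.8, 88.4]
tcp_rot: [3.141, 0.0, -2.99]
ft_force: [1.3, 0.2, 0.1]
opening: 0.533
grip_force: 0.0
```

{"fn": "send_rows", "kwargs": {
  "series": "0 0 0 0 0 0;0 0 -0.5 0 0 0;0 0 -0.8 0 0 0;0 0 -0.8 0 0 0;0 0 0 0 0 0"
}}

```text
t: 35.9
eef_pos: [354.0, 253.2, 216.8]
tcp_rot: [3.14, 0.006, -2.99]
ft_force: [0.4, -0.3, -1.1]
opening: 0.46
grip_force: 30.0
```

```bash
python3 plan.py 629.1 36.9 214 98.7
```

```text
total [-3.99 -4.26  0.05] rows 7 each [-0.57  -0.608  0.007] turn -0.0 tilt [3.1397 0.0056] j [ 0.47  0.34  2.09  0.    0.71 -1.25] t 35.9
```

{"fn": "send_rows", "kwargs": {
  "series": "-0.57 -0.61 0 0 0 0;-0.57 -0.61 0 0 0 0;-0.57 -0.61 0 0 0 0;-0.57 -0.61 0 0 0 0;-0.57 -0.61 0 0 0 0"
}}

```text
t: 36.52
eef_pos: [550.9, 96.4, 212.6]
tcp_rot: [3.141, -0.002, -2.99]
ft_force: [-0.1, 0.5, -0.9]
opening: 0.458
grip_force: 30.0
```

{"fn": "send_rows", "kwargs": {
  "series": "-0.57 -0.61 0 0 0 0;-0.57 -0.61 0 0 0 0;0 0 0 0 0 0;0 0 0 0 0 0;0 0 0 0 0 0"
}}

```text
t: 37.15
eef_pos: [628.0, 36.4, 213.7]
tcp_rot: [3.141, -0.001, -2.989]
ft_force: [-0.2, -0.6, -0.2]
opening: 0.463
grip_force: 30.0
```

```bash
python3 plan.py 629.1 36.9 101 98.7
```

```text
total [-0.02  0.    1.88] rows 3 each [-0.007  0.002  0.626] turn 0.0 tilt [ 3.1412e+00 -1.1000e-03] j [-0.05  0.58  1.63  0.    0.93 -1.77] t 37.15
```

{"fn": "send_rows", "kwargs": {
  "series": "-0.02 0 0.7 0 0 0;0 0 0.7 0 0 0;0 0 0.3 0 0 0;0 0 0.15 0 0 0;0 0 0.03 0 0 0"
}}

```text
t: 37.78
eef_pos: [630.2, 36.0, 102.0]
tcp_rot: [-3.142, 0.001, -2.99]
ft_force: [1.0, 0.8, -1.3]
opening: 0.461
grip_force: 30.0
```

{"fn": "send_rows", "kwargs": {
  "series": "0 0 0 0 0 0;0 0 0 0 0 0;0 0 0 0 0 0"
}}

```text
t: 38.15
eef_pos: [630.1, 35.8, 102.0]
tcp_rot: [-3.142, 0.001, -2.99]
ft_force: [0.1, 0.4, -1.3]
opening: 0.458
grip_force: 30.0
```

{"fn": "send_rows", "kwargs": {
  "series": "0 0 0 0 0 0;0 0 0 0 0 0;0 0 0 0 0 0;0 0 -0.3 0 0 0;0 0 -0.6 0 0 0",
  "fingers": 0.7
}}

```text
t: 38.78
eef_pos: [629.6, 35.8, 156.0]
tcp_rot: [3.141, -0.002, -2.99]
ft_force: [1.1, -0.4, 0.2]
opening: 0.699
grip_force: 0.0
```

{"fn": "send_rows", "kwargs": {
  "series": "0 0 -0.8 0 0 0;0 0 -0.8 0 0 0;0 0 -0.3 0 0 0"
}}

```text
t: 39.15
eef_pos: [630.3, 35.9, 274.0]
tcp_rot: [-3.141, 0.005, -2.99]
ft_force: [0.2, -0.5, -0.1]
opening: 0.701
grip_force: 0.0
```

```bash
python3 plan.py 400 -330 250 98.7
```

```text
total [ 4.72 -5.45  0.4 ] rows 9 each [ 0.524 -0.605  0.044] turn -0.0 tilt [-3.1406  0.0052] j [-0.05  0.52  1.57  0.    1.05 -1.77] t 39.15
```

{"fn": "send_rows", "kwargs": {
  "series": "0.52 -0.6 0 0 0 0;0.52 -0.6 0 0 0 0;0.52 -0.6 0 0 0 0;0.52 -0.6 0 0 0 0;0.52 -0.6 0 0 0 0"
}}

```text
t: 39.78
eef_pos: [501.9, -166.8, 270.7]
tcp_rot: [-3.141, 0.001, -2.99]
ft_force: [-0.1, -0.0, -0.7]
opening: 0.697
grip_force: 0.0
```

{"fn": "send_rows", "kwargs": {
  "series": "0.52 -0.6 0 0 0 0;0.52 -0.6 0 0 0 0;0.52 -0.6 0 0 0 0;0 0 0 0 0 0;0 0 0 0 0 0"
}}

```text
t: 40.4
eef_pos: [426.7, -286.3, 270.2]
tcp_rot: [-3.141, 0.001, -2.991]
ft_force: [0.6, 0.5, -0.1]
opening: 0.696
grip_force: 0.0
```

```bash
python3 - <<'E'
from h import *
ex=np.array([.9885,.1513]); ey=np.array([-.1513,.9885])
for cn in('top','side'):
    c=cam(cn); save(c,cn+'9.png'); W=pts(c); R={}
    for n,x,y,h,r in(('pcb',548,24.5,34,56),('large',533,125,52,42),('small',533,125,80,42),('box',562,-67,40,40),('jar',629,37,62,35),('dish',376,-264,46,50)):
        m=(abs(W[...,2]-h)<6)&(np.hypot(W[...,0]-x,W[...,1]-y)<r); P=W[m]
        if len(P)<20: continue
        P=P[:,:2].astype(np.float32); q=cv2.minAreaRect(P); ctr=np.array(q[0] if n in('pcb','box') else cv2.minEnclosingCircle(P)[0]); R[n]=ctr
        d=ctr-R.get('pcb',ctr); print(cn,n,ctr.round(1),np.round(q[1],1),round(q[2],1),'rel pcb',(d@ex).round(1),(d@ey).round(1))
E
```

```text
top pcb [547.4  25. ] [60.5 75.5] 8.1 rel pcb 0.0 0.0
top large [532.7 124. ] [61.9 61.9] 89.5 rel pcb 0.5 100.1
top small [532.4 125.3] [41.6 39.6] 89.1 rel pcb 0.3 101.4
top box [561.4 -67.7] [46.2 46.3] 8.8 rel pcb -0.2 -93.8
top jar [629.1  35.9] [42.2 41.2] 89.9 rel pcb 82.4 -1.6
top dish [ 376.6 -264.5] [76.2 61.8] 19.4 rel pcb -212.6 -260.3
side pcb [548.8  23.8] [60. 77.] 7.6 rel pcb 0.0 0.0
side large [534.3 123.2] [51.1 59.8] 89.9 rel pcb 0.7 100.5
side small [533.3 125.1] [44.1 42.2] 88.3 rel pcb 0.0 102.5
side box [562.2 -67.9] [45.7 47.6] 8.4 rel pcb -0.6 -92.7
side jar [630.   35.2] [43.3 42.2] 52.0 rel pcb 82.0 -1.0
side dish [ 377.8 -264.2] [58.6 77.4] 71.4 rel pcb -212.6 -258.8
```

View pics/top9.png

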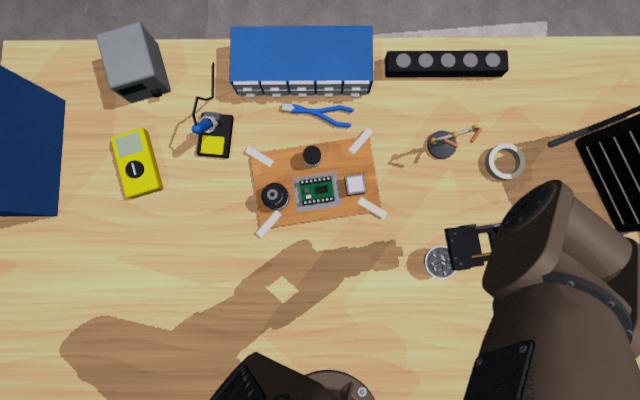

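The final top view shows the circuit board centred on the mat (317,191), the stacked reels to its left (274,196), the box to its right (355,184) and the jar behind it (312,155). The dish has not moved, and the measured offsets are within 1–2 mm of target, so I hand it in.

```bash
python3 -c "
from cell import env; print(env.job_done())"
```

```text
the job is handed in; nothing more can be done
None
```

The soldering place is set out as asked and handed in at about 41 s: in the last camera check every piece was within about 2 mm of its target, with all three gaps at roughly 30 mm. The dish measured in the same place. The hand-in returned no verdict.

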